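Load a round blank into the spring cradle for cross-drilling

TASK

Load the longer round wooden blank into the spring-loaded drilling cradle: push one end under the keeper tongue against the spring plunger with the other end held up, then tip that end down behind the fixed stop, so that the blank lies level in both V saddles, held between plunger and stop, and let go. Leave the short round offcut where it lies.

Things in the scene. Friction and masses are not known exactly. Their poses are not given: they have to be found in the camera images.
- blank_center (a point): Centre of the longer round blank: a plain pale wooden cylinder 32 mm in diameter, 140 mm long, about 85 g, lying loose on its side; it rolls if pushed. The point is half-way along, on the centre line (16 mm above the table at the start). x axis along its length; both ends alike.
- stub_center (a point): Centre of the short round offcut: same wood, also 32 mm in diameter but only 70 mm long, loose on the table, too short for the cradle. x axis along its length. Beside it lie a square wooden block 120 x 45 x 45 mm and a lidded glass jar 85 mm tall.
- seat (a point): Centre of the seated blank in the fixed cradle, 44 mm above the table; x axis level along the bay from plunger to stop, z up. From it, in mm: stop face x +70, stop 12 thick, top z 0; V saddles 12 long at x -36, +36 (tops z -2, 66 wide), between them free down to the base at z -32; keeper tongue (18 wide) over the plunger end out to x -62, underside z +26, top +31; housing from x -108, top z +36.
- plunger (a joint): Spring plunger's travel in m along the seat's -x: 0 relaxed, 0.036 at most, 0.012 with the blank seated. Its round steel face, 40 mm in diameter on the bay's axis, is 58 mm before the seat point when relaxed. It pushes back with 2 N at 0, 4.4 N at 0.012, 9 N at 0.036. The blank's end must go in below the keeper tongue above it.
Things that resemble listed ones, but are neither listed nor needed, are in the scene too. Leave any blue or grey look-alike of the part that bears blank_center alone.

How it is judged:
By the outcome, as a careful person would: the job done as asked, in the order asked, and still so for the second after the job is handed in, with the robot touching nothing.
It also fails if it takes over 38 s, if anything falls off the work surface, if the arm or the gripper's body presses on something with over 40 N, if the wrist force passes 120 N, or if a joint passes its speed limit or range.

ROBOT

A 6-joint arm with a two-finger parallel gripper is mounted at the origin on the work surface. World frame = base frame: x ahead of the robot, y to its left, z up, the work surface at z = 0. Lengths are in mm, angles in degrees, forces in N, time in s.
With the tool pointing down it reaches from about 350 to 850 mm from the base axis. Payload 8.1 kg.
Tool frame: the origin (TCP) lies where the fingers leave the gripper's body, on its centre line; the fingertips stand 73 mm ahead of it and the grasp point (between the pads) lies 54 mm ahead of it; z points along the fingers, y is the line along which they close (so a half turn about z gives the same grasp; the last joint's range is limited). The gripper opens to 85 mm and grips with 20 to 120 N. Pads are 22 mm wide; open, the fingers measure 114 mm over their backs; the gripper's body (76 mm by 85 mm) begins 54 mm behind the grasp point. The pads swing forward as they close: fully open they stand 13 mm farther back than shut.
Start: joints at [64.549, 7.471, 85.268, -0, 87.261, -4.893], TCP at [210.67, 561.804, 303.892] pointing down, gripper open.
Joint ranges: [-169.43, 169.43], [-51.17, 129.36], [1.28, 143.12], [-76.62, 256.62], [0, 156.53], [-152.29, 152.29]. Speed limits (degrees/s): [136.94, 136.94, 159.86, 180, 180, 180].

INTERFACE

Orientations are given as [roll, pitch, yaw] about the fixed x, y, z axes, in that order (R = Rz(yaw) Ry(pitch) Rx(roll)).
In Python, from bench import sense, optics, r gives the robot as it stands.
- The arm moves only by the tool servo_tool, never from a script. Its argument "plan" is a list that holds one entry, the list of rows, each a list of 5 numbers: the shift along the world's x, y, z in m, then the turn about the world's z in degrees, then the finger opening in m, from 0 to 0.0854. A call has 1 to 10 rows; each row shifts and turns the commanded pose from where the row before left it; what a row does not reach is not made up. A row lasts 1/10 s, in which the tool goes at most 50 mm and 8.59 degrees, less where a joint would pass 70% of its speed; a pose out of reach is approached as far as the arm can. A call is refused whole if a number of a shift passes 0.05 or a number of a turn 8.59, either way. A call with a gripper value outside its range is refused whole. The fingers move at their own pace and stop on an object; "force" is the grip in N (left out, the last holds). Time passes only in rows, so rows that do not move let the fingers close. It gives the time, the measured TCP pose, the force, the opening and the grip force at its end, in the units of the state.
- sense(): the state, without advancing time (a new reading comes with each control period).
- optics.snapshot(name): name is "scene" or "top" or "wrist"; returns a dict with "frame" (400x640x3 uint8, blue, green, red), "fx", "fy", "cx", "cy" (pixels), "cam_to_world" (4x4, takes a point from camera to world coordinates). Camera axes: x right, y down, z forward; pixel columns grow to the right and rows downward; lengths in mm; the calibration is good to about 2 mm. A picture is of the moment at which its call begins. There is no depth.
- r.hand_in(): hands the job in; it is judged then, once.
The state is a dict: "time": time; "joint_pos": joint angles; "qd": joint speeds; "joint_efforts": joint torques, N m; "tool_pos": TCP position; "tcp_rot": TCP orientation; "ft_force": force on the tool from outside, world axes, zero at the start; "wrist_torque": the same for the moment, N m; "finger_gap": finger opening in mm; "grip_force": force on a finger pad.
Only numpy, scipy, OpenCV 4.12 (cv2) and the standard library are available. Lean on these libraries where they do the work, as an engineer would, in place of code of your own. Each camera call takes 0.05 s, during which the arm holds its last target. There are 200 camera calls.

## Working session

There is one attempt and no reset: what is moved stays moved. The work goes in short steps, Python scripts to look and compute and a tool call to move; the robot and the scene stay as the last step left them, time stands still between calls to the robot, and variables do not carry over. Pictures are saved under pics/ and viewed, at most 10 in all, crops included, and the job is handed in when it is done.

Besides the shell and the picture viewer there is one more tool, called as name(argument=value, ...) on one line, values as JSON. servo_tool: Moves the arm, as the interface text tells. Its arguments: {"type":"object","properties":{"plan":{"type":"array"},"force":{"type":"number"}},"required":["plan"]}

```bash
mkdir -p pics; ls; python3 - <<'E'
from bench import sense, optics, r
import cv2
s=sense();print(s)
for n in ("scene","top"):
    d=optics.snapshot(n);cv2.imwrite(f"pics/{n}0.png",d["frame"]);print(n,d["fx"],d["cx"],d["cy"],d["cam_to_world"])
E
```

```text
pics
{'time': 0.0, 'joint_pos': array([ 6.45489390e+01,  7.51524320e+00,  8.53324018e+01,  6.82865201e-06,
        8.72606263e+01, -4.89124356e+00]), 'qd': array([ 0.01879099,  0.07843573, -0.03816309,  0.09725406,  0.00469685,
        0.00711318]), 'joint_efforts': array([ 4.77439644e-04, -5.69386768e+01, -5.00558925e+01, -8.68413872e-05,
        1.44804135e-02, -2.75316989e-05]), 'tool_pos': array([210.48633271, 561.40743647, 302.81296489]), 'tcp_rot': array([-1.79892124e+02, -9.23850219e-03,  1.59440173e+02]), 'ft_force': array([-0.25971601, -0.01676217, -0.27509688]), 'wrist_torque': array([-0.02538128, -0.04427499,  0.02032437]), 'grip_force': 0.0, 'finger_gap': 85.53952712741379}
scene 382.58918959794346 321.5883147419726 201.16209416510182 [[ 3.21374056e-02  6.42833648e-01 -7.65331358e-01  1.20581608e+03]
 [ 9.99452554e-01 -2.66907457e-02  1.95498362e-02  5.84530357e+01]
 [-7.85997214e-03 -7.65540662e-01 -6.43339503e-01  6.43904722e+02]
 [ 0.00000000e+00  0.00000000e+00  0.00000000e+00  1.00000000e+00]]
top 376.4779230809104 320.3438343581996 200.578085422328 [[-1.22870970e-02 -9.99778996e-01  1.70583175e-02  4.97712158e+02]
 [-9.99911772e-01  1.23712634e-02  4.83731053e-03  5.54185102e+01]
 [-5.04727441e-03 -1.69973760e-02 -9.99842795e-01  9.05224789e+02]
 [ 0.00000000e+00  0.00000000e+00  0.00000000e+00  1.00000000e+00]]
```

View pics/scene0.png

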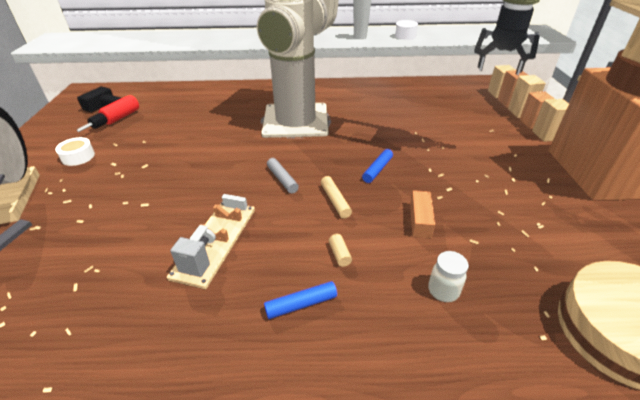

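View pics/top0.png

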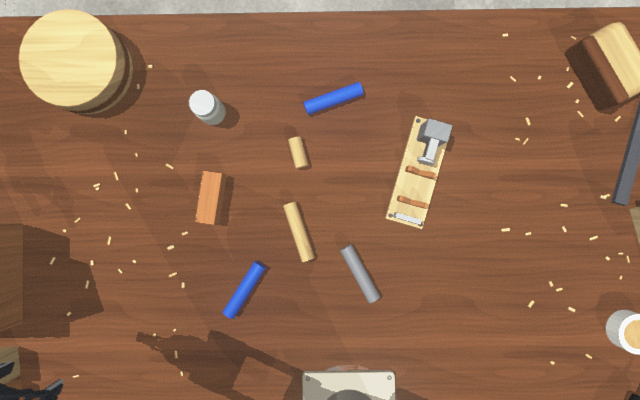

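Candidates in the top view: the pale long blank at (299,232), the pale short offcut at (299,152), blue look-alikes at (334,98) and (244,290), and a grey one at (360,274). By the description I choose (299,232). The cradle is at (420,172), with its housing and plunger at (435,132) and its stop at (405,218), on the robot's side. I'll check the choice in one close crop.

```bash
python3 - <<'E'
import cv2
a=cv2.imread("pics/top0.png")[105:275,270:470]
cv2.imwrite("pics/crop1.png",cv2.resize(a,None,fx=4*0.875,fy=3.5,interpolation=cv2.INTER_CUBIC))
b=cv2.imread("pics/scene0.png")[165:295,160:360]
cv2.imwrite("pics/crop2.png",cv2.resize(b,None,fx=4,fy=4,interpolation=cv2.INTER_CUBIC))
E
```

```text
(no output)
```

View pics/crop1.png

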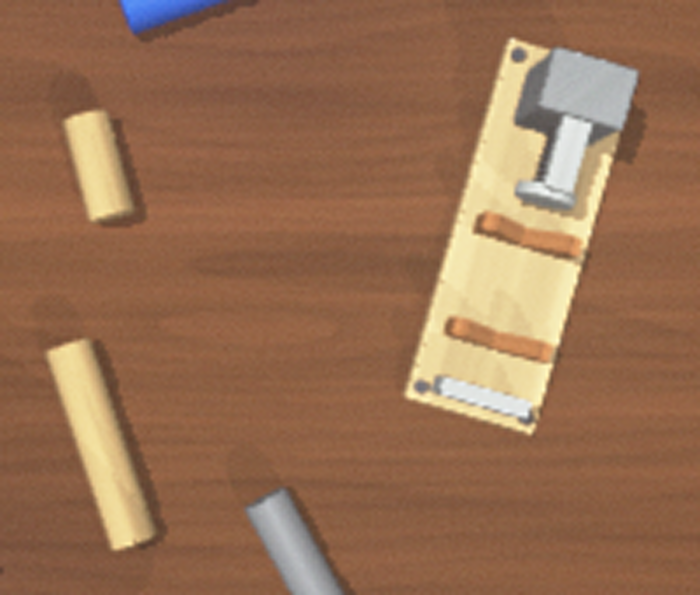

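View pics/crop2.png

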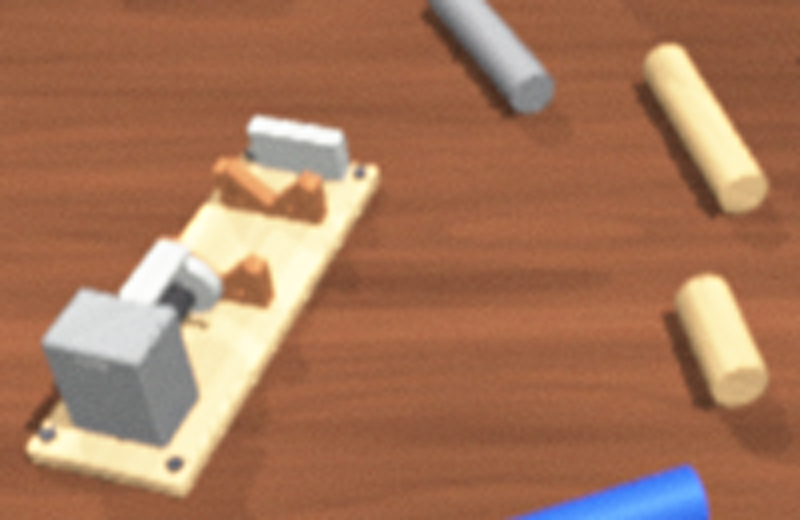

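The pale long blank spans (59,347) to (134,543) in crop 1 and is clearly longer than the stub at (100,167). In crop 1 the stop's top is at about (486,397), and the saddle tops are at about (530,232) and (500,339). Next I turn these into positions.

```bash
cat > h.py <<'E'
import numpy as np
from bench import sense, optics
def pt(d,u,v,z):
    M=d["cam_to_world"];c=M[:3,3];w=M[:3,:3]@[(u-d["cx"])/d["fx"],(v-d["cy"])/d["fy"],1]
    return c+w*(z-c[2])/w[2]
def px(d,P):
    M=d["cam_to_world"];p=M[:3,:3].T@(np.asarray(P)-M[:3,3]);return p[:2]/p[2]*[d["fx"],d["fy"]]+[d["cx"],d["cy"]]
E
python3 - <<'E'
from h import *
np.set_printoptions(precision=1,suppress=True)
t=optics.snapshot("top");s=optics.snapshot("scene")
T=lambda u,v,z:pt(t,270+u/3.5-.36,105+v/3.5-.36,z)
S=lambda u,v,z:pt(s,160+u/4-.38,165+v/4-.38,z)
ang=lambda a,b:np.degrees(np.arctan2(*(b-a)[1::-1]))
c=[T(u,v,16) for u,v in((48,352),(92,342),(157,538),(112,549))]
a,b=(c[0]+c[1])/2,(c[2]+c[3])/2
print("blank",(a+b)/2,np.linalg.norm(a-b),ang(a,b))
p,q=T(513,38,12),T(405,398,12);r_=T(533,434,12)
print("base",p,q,r_,ang(p,q),ang(q,r_),np.linalg.norm(p-q),np.linalg.norm(q-r_))
for n,uv in dict(stopL=(437,377),stopR=(537,401),stopR2=(530,418),stopL2=(436,391)).items(): print(n,T(*uv,44))
for n,uv in dict(s1L=(481,222),s1R=(581,246),s2L=(450,324),s2R=(552,351)).items(): print(n,T(*uv,42))
print("scene stop back/front top", [S(*x,44) for x in((250,117),(346,133),(346,140),(250,127))])
print("scene blank", [S(*x,16) for x in((665,48),(748,192))])
E
```

```text
blank [439.8 111.4  16. ] 139.30472515683448 -162.45320689432728
base [ 712.6 -170.8   12. ] [468.9 -93.7  12. ] [ 443.6 -179.8   12. ] 162.4465831233067 -106.419890660899 255.5208108347486 89.76492349763296
stopL [ 483.4 -109.5   44. ]
stopR [ 467.  -174.4   44. ]
stopR2 [ 455.9 -169.6   44. ]
stopL2 [ 474.3 -108.7   44. ]
s1L [ 584.6 -140.3   42. ]
s1R [ 568.  -205.4   42. ]
s2L [ 517.9 -118.9   42. ]
s2R [ 499.5 -185.3   42. ]
scene stop back/front top [array([ 453.5, -171.1,   44. ]), array([ 471.8, -109.1,   44. ]), array([ 478.6, -108.3,   44. ]), array([ 463.4, -169.4,   44. ])]
scene blank [array([354. ,  92.7,  16. ]), array([505.2, 137.7,  16. ])]
```

servo_tool(plan=[[[0.02,-0.039,-0.007,3.81,0.085],[0.02,-0.039,-0.007,3.81,0.085],[0.02,-0.039,-0.007,3.81,0.085],[0.02,-0.039,-0.007,3.81,0.085],[0.02,-0.039,-0.007,3.81,0.085],[0.02,-0.039,-0.007,3.81,0.085],[0.02,-0.039,-0.007,3.81,0.085],[0.02,-0.039,-0.007,3.81,0.085],[0.02,-0.039,-0.007,3.81,0.085],[0.02,-0.039,-0.007,3.81,0.085]]], force=40)

```text
time: 1.2
tool_pos: [411.1, 170.1, 233.7]
tcp_rot: [-180.0, 0.0, -162.3]
ft_force: [1.7, 0.4, 0.3]
finger_gap: 85.1
grip_force: 0.0
```

servo_tool(plan=[[[0.01,-0.02,-0.011,0,0.085],[0.01,-0.02,-0.011,0,0.085],[0.0095,-0.02,-0.011,0,0.085],[0,0,0,0,0.085],[0,0,0,0,0.085]]])

```text
time: 1.7
tool_pos: [439.9, 111.6, 200.6]
tcp_rot: [180.0, -0.1, -162.5]
ft_force: [-0.2, 0.2, -0.4]
finger_gap: 85.1
grip_force: 0.0
```

```bash
python3 - <<'E'
from h import *
import cv2
d=optics.snapshot("wrist");s=sense();print(s["tool_pos"],s["tcp_rot"],s["joint_pos"])
f=d["frame"].copy();
for k in (-70,70):
  print(px(d,(439.8+k*.953,111.4+k*.302,16)))
cv2.imwrite("pics/w1.png",f)
E
```

```text
[440.05081641 112.1054797  201.06855406] [ 1.79980372e+02 -3.09369568e-03 -1.62481995e+02] [ 7.80641384e+00 -1.14708904e+01  1.14694607e+02  1.93373722e-02
  7.67826445e+01 -9.97160134e+01]
[323.83203456 101.84783446]
[324.10929276 283.30854294]
```

View pics/w1.png

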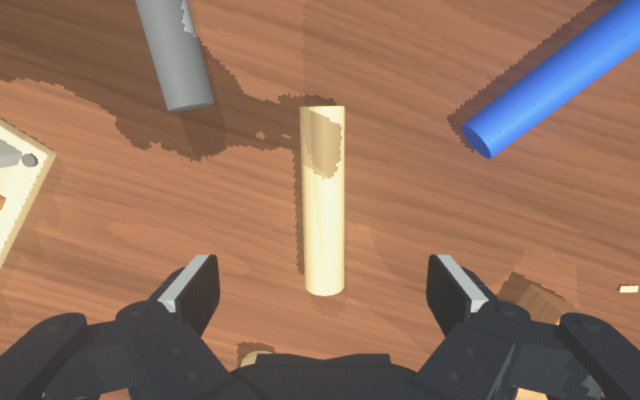

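The blank stands vertical in the wrist view, centred on column 323 from row 106 to about row 290. That matches the projected ends at (324,102) and (324,283), so I descend and grip.

servo_tool(plan=[[[0,0,-0.035,0,0.085],[0,0,-0.035,0,0.085],[0,0,-0.035,0,0.07],[0,0,-0.022,0,0.06],[0,0,0,0,0.05],[0,0,0,0,0.03],[0,0,0,0,0.02],[0,0,0,0,0.02],[0,0,0,0,0.02],[0,0,0,0,0.02]]], force=40)

```text
time: 2.75
tool_pos: [441.4, 112.1, 75.4]
tcp_rot: [-180.0, 0.2, -162.5]
ft_force: [-2.0, 0.2, 6.9]
finger_gap: 30.8
grip_force: 40.2
```

servo_tool(plan=[[[0,0,0.03,0,0.02],[0,0,0.045,0,0.02],[0,0,0.02,0,0.02],[0.0122,-0.0385,0,-4.93,0.02],[0.0122,-0.0385,0,-4.93,0.02],[0.0122,-0.0385,0,-4.93,0.02],[0.0122,-0.0385,0,-4.93,0.02],[0.0122,-0.0385,0,-4.93,0.02],[0.0122,-0.0385,0,-4.93,0.02],[0.0122,-0.0385,0,-4.93,0.02]]])

```text
time: 3.75
tool_pos: [525.8, -159.5, 169.2]
tcp_rot: [180.0, 0.0, 162.8]
ft_force: [0.4, -0.5, -0.5]
finger_gap: 30.9
grip_force: 40.0
```

servo_tool(plan=[[[0,0,0,0,0.02],[0,0,0,0,0.02]]])

```text
time: 3.95
tool_pos: [525.4, -158.6, 168.9]
tcp_rot: [180.0, -0.0, 162.9]
ft_force: [0.6, 1.1, -1.1]
finger_gap: 30.6
grip_force: 40.0
```

```bash
python3 - <<'E'
from h import *
import cv2
w=optics.snapshot("wrist")["frame"];s=optics.snapshot("scene");q=sense();print(q["tool_pos"],q["tcp_rot"])
c=cv2.resize(s["frame"][130:290,140:300],None,fx=2.5,fy=2.5,interpolation=cv2.INTER_CUBIC)
cv2.imwrite("pics/w2.png",np.hstack([cv2.resize(w,(400,250)),c[:250]]) if 0 else np.hstack([c,cv2.resize(w[:, 120:520],(400,400))]))
E
```

```text
[ 525.20171527 -156.98091798  168.69194546] [ 1.79978879e+02 -4.55247421e-02  1.63082923e+02]
```

View pics/w2.png

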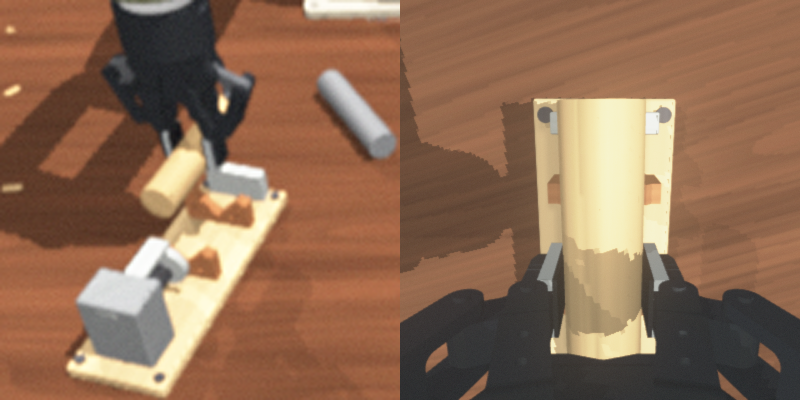

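In the wrist view the blank is parallel to the cradle. The stop's ends are at columns 550 and 659, the saddle's at 548 and 661, and the blank's at 557 and 645, so there may be a small sideways offset. I'll compute it.

```bash
python3 - <<'E'
from h import *
np.set_printoptions(precision=1,suppress=True)
d=optics.snapshot("wrist");q=sense();print(q["tool_pos"],q["tcp_rot"],d["cx"])
P=lambda x,y,z:pt(d,x-280,y,z)
seat=np.array([542.3,-162.6]);a=np.radians(163);ex=np.array([np.cos(a),np.sin(a)]);ey=np.array([-ex[1],ex[0]])
b=lambda p:np.array([(p[:2]-seat)@ex,(p[:2]-seat)@ey])
for n,p in dict(stopL=P(550,134,44),stopR=P(659,134,44),sadL=P(548,203,42),sadR=P(661,203,42),blL=P(557.5,99,109),blR=P(645.5,99,109),bl2L=P(562,240,109),bl2R=P(643,240,109),baseL=P(533.5,98,12),baseR=P(676,98,12),base3L=P(550,352,12),base3R=P(656,352,12)).items(): print(n,p,b(p))
print("tcp",b(q["tool_pos"]))
E
```

```text
[ 525.2 -156.7  168.8] [180.   -0.  163.1] 322.64341211440075
stopL [ 467.3 -170.2   44. ] [69.5 29.2]
stopR [ 484.7 -113.3   44. ] [ 69.5 -30.3]
sadL [ 504.3 -184.6   42. ] [29.9 32.2]
sadR [ 523.4 -121.8   42. ] [ 30.  -33.5]
blL [ 455.2 -153.2  109. ] [86.  16.5]
blR [ 464.3 -123.5  109. ] [ 86.1 -14.6]
bl2L [ 506.  -168.7  109. ] [33.  16.4]
bl2R [ 515.2 -138.3  109. ] [ 33.  -15.3]
baseL [ 444.3 -177.9   12. ] [89.2 43.3]
baseR [470.1 -93.5  12. ] [ 89.3 -45. ]
base3L [ 621.4 -228.7   12. ] [-95.   40.1]
base3R [ 644.8 -152.    12. ] [-94.9 -40.1]
tcp [18.  -0.7]
```

servo_tool(plan=[[[0.0018,0.0009,-0.016,0,0.02],[0,0,-0.018,0,0.02],[0,0,-0.012,0,0.02],[0,0,0,0,0.02]]])

```text
time: 4.5
tool_pos: [525.7, -155.5, 120.0]
tcp_rot: [180.0, -0.3, 163.1]
ft_force: [1.0, -0.9, -0.5]
finger_gap: 30.7
grip_force: 40.0
```

servo_tool(plan=[[[0,0,-0.003,0,0.02],[0,0,-0.003,0,0.02],[0,0,0,0,0.02]]])

```text
time: 4.8
tool_pos: [527.9, -156.9, 117.7]
tcp_rot: [180.0, 0.1, 163.0]
ft_force: [-0.6, 1.0, 3.1]
finger_gap: 30.5
grip_force: 40.3
```

servo_tool(plan=[[[0,0,-0.002,0,0.02],[0,0,-0.002,0,0.02],[0,0,-0.001,0,0.02],[0,0,0,0,0.02]]])

```text
time: 5.2
tool_pos: [528.9, -157.5, 113.3]
tcp_rot: [-180.0, 0.2, 163.0]
ft_force: [2.5, -0.6, 5.6]
finger_gap: 30.7
grip_force: 40.7
```

```bash
python3 - <<'E'
from h import *
import cv2
s=optics.snapshot("scene");w=optics.snapshot("wrist")["frame"];q=sense();print(q["tool_pos"],q["ft_force"],q["wrist_torque"])
c=cv2.resize(s["frame"][175:275,170:270],None,fx=4,fy=4,interpolation=cv2.INTER_CUBIC)
cv2.imwrite("pics/w3.png",np.hstack([c,w[:, 120:520]]))
E
```

```text
[ 528.85779307 -157.52938634  113.37394394] [ 4.21199212 -2.08367498  4.60015902] [-0.19874393 -0.409059    0.00662923]
```

View pics/w3.png

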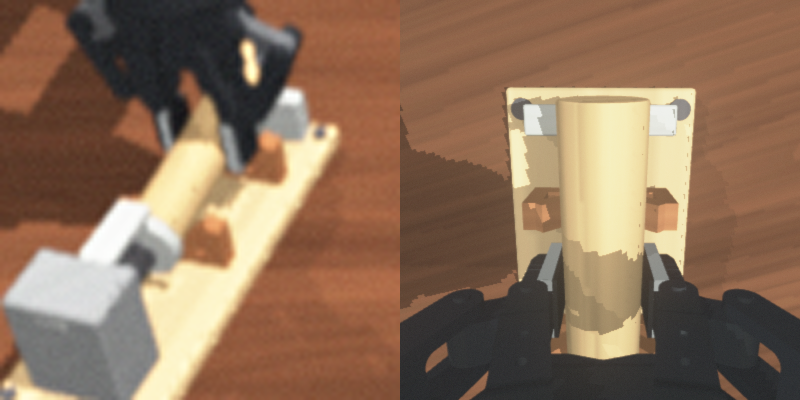

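The stop's end is tilting up: its end face now shows at wrist (604,99). I'll add a bit more tilt, lift off the stop and slide toward the plunger.

servo_tool(plan=[[[0,0,-0.002,0,0.02],[0,0,0,0,0.02],[0,0,0.003,0,0.02],[0,0,0,0,0.02]]])

```text
time: 5.7
tool_pos: [527.2, -156.8, 113.0]
tcp_rot: [180.0, -0.0, 163.0]
ft_force: [0.4, 0.5, 1.0]
finger_gap: 30.6
grip_force: 40.5
```

```bash
python3 - <<'E'
from h import *
import cv2
np.set_printoptions(precision=1,suppress=True)
s=optics.snapshot("scene");d=optics.snapshot("wrist");w=d["frame"];q=sense();print(q["tool_pos"],q["tcp_rot"],q["ft_force"])
seat=np.array([542.3,-162.6]);a=np.radians(163);ex=np.array([np.cos(a),np.sin(a)])
print((q["tool_pos"][:2]-seat)@ex, (q["tool_pos"][:2]-seat)@[-ex[1],ex[0]])
for bx in (70,80,90):
  for z in (44,60,70,76): print(bx,z,px(d,(*(seat+bx*ex),z)))
c=cv2.resize(w[70:190,200:440],None,fx=3.3,fy=3.3,interpolation=cv2.INTER_CUBIC)
cv2.imwrite("pics/w4.png",c)
E
```

```text
[ 527.1 -156.7  112.6] [180.  -0. 163.] [1.3 0.2 1.4]
16.23900781686676 -1.2114736835874944
70 44 [321.9 138. ]
70 60 [321.8 141.8]
70 70 [321.7 144.6]
70 76 [321.7 146.6]
80 44 [321.8 111.4]
80 60 [321.8 111.8]
80 70 [321.7 112. ]
80 76 [321.7 112.2]
90 44 [321.8  83.8]
90 60 [321.7  80.4]
90 70 [321.7  77.7]
90 76 [321.6  75.9]
```

View pics/w4.png

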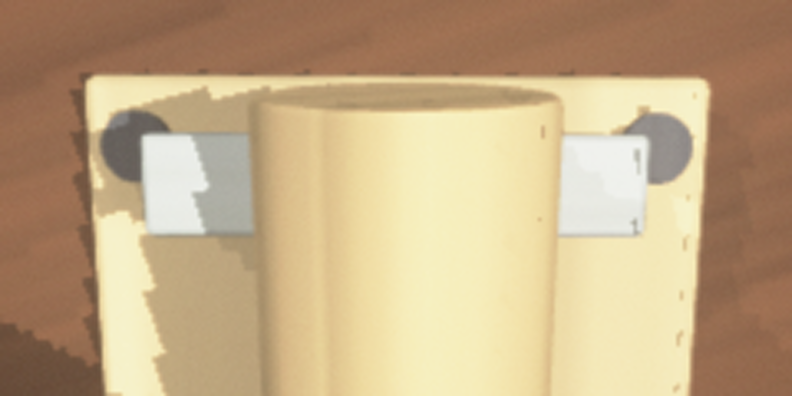

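Measured in the wrist crop, the upper corner of the raised end is at row 108 and the lower at row 84. That gives a tilt of about 6°, with the blank's centre at bay x of about +14.7. I raise it 2 mm and push toward the plunger.

servo_tool(plan=[[[-0.0002,-0.0007,0.002,0,0.02],[0.003,-0.0009,0,0,0.02],[0.003,-0.0009,0,0,0.02],[0.003,-0.0009,0,0,0.02],[0.003,-0.0009,0,0,0.02],[0.003,-0.0009,0,0,0.02],[0.0032,-0.0011,0,0,0.02],[0,0,0,0,0.02],[0,0,0,0,0.02]]])

```text
time: 6.7
tool_pos: [545.0, -162.9, 114.5]
tcp_rot: [180.0, -0.1, 163.0]
ft_force: [-6.5, 0.9, -0.6]
finger_gap: 30.4
grip_force: 40.3
```

```bash
python3 - <<'E'
from h import *
import cv2
np.set_printoptions(precision=1,suppress=True)
s=optics.snapshot("scene");d=optics.snapshot("wrist");w=d["frame"];q=sense();print(q["tool_pos"],q["tcp_rot"],q["ft_force"])
seat=np.array([542.3,-162.6]);a=np.radians(163);ex=np.array([np.cos(a),np.sin(a)])
print((q["tool_pos"][:2]-seat)@ex, (q["tool_pos"][:2]-seat)@[-ex[1],ex[0]])
for bx in (60,70,80):
  for z in (44,76): print(bx,z,px(d,(*(seat+bx*ex),z)))
c=cv2.resize(w[40:180,220:420],(400,280),interpolation=cv2.INTER_CUBIC)
e=cv2.resize(s["frame"][190:260,170:270],(400,280),interpolation=cv2.INTER_CUBIC)
cv2.imwrite("pics/w5.png",np.hstack([c,e]))
E
```

```text
[ 545.  -162.9  114.5] [180.   -0.1 163. ] [-3.9  1.  -1. ]
-2.639413731637119 -0.44620080220630587
60 44 [323.7 114.4]
60 76 [324.1 116. ]
70 44 [323.7  87.3]
70 76 [324.1  80.5]
80 44 [323.8  59. ]
80 76 [324.2  43.2]
```

View pics/w5.png

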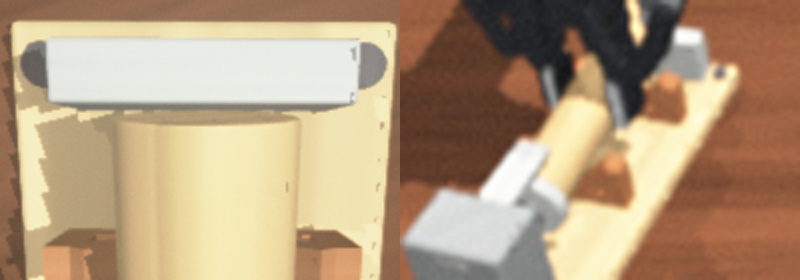

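The raised end now sits inside the stop face: blank edge at row 113, stop face at row 105, so about 2 mm of clearance. The plunger end is under the tongue, pushing back with about 5 N. I lower it.

servo_tool(plan=[[[-0.0002,-0.0007,-0.002,0,0.02],[0,0,-0.002,0,0.02],[0,0,-0.002,0,0.02],[0,0,-0.002,0,0.02],[0,0,0,0,0.02]]])

```text
time: 7.3
tool_pos: [545.3, -163.7, 107.1]
tcp_rot: [180.0, 0.0, 163.0]
ft_force: [-4.9, 1.0, 1.5]
finger_gap: 30.3
grip_force: 40.5
```

servo_tool(plan=[[[0,0,-0.0015,0,0.02],[0,0,-0.0015,0,0.02],[0,0,0,0,0.02]]])

```text
time: 7.6
tool_pos: [545.5, -164.1, 104.9]
tcp_rot: [-180.0, 0.1, 163.0]
ft_force: [-6.8, 0.8, 6.2]
finger_gap: 30.7
grip_force: 41.0
```

servo_tool(plan=[[[0,0,-0.0015,0,0.02],[0,0,-0.0015,0,0.02],[0,0,0,0,0.02]]])

```text
time: 7.9
tool_pos: [545.7, -164.1, 102.4]
tcp_rot: [-180.0, 0.1, 163.0]
ft_force: [-8.7, 1.5, 9.5]
finger_gap: 30.6
grip_force: 42.0
```

```bash
python3 - <<'E'
from h import *
import cv2
np.set_printoptions(precision=1,suppress=True)
d=optics.snapshot("wrist");w=d["frame"];q=sense();print(q["tool_pos"],q["tcp_rot"],q["ft_force"])
seat=np.array([542.3,-162.6]);a=np.radians(163);ex=np.array([np.cos(a),np.sin(a)])
for bx in (60,70):
  for z in (28,44,60): print(bx,z,px(d,(*(seat+bx*ex),z)))
cv2.imwrite("pics/w6.png",cv2.resize(w[20:220,200:440],(720,600),interpolation=cv2.INTER_CUBIC))
E
```

```text
[ 545.8 -164.1  102.5] [-180.     0.1  163. ] [-8.4  1.4 10.3]
60 28 [326.1 110.9]
60 44 [326.5 111.2]
60 60 [327.1 111.7]
70 28 [326.1  84.3]
70 44 [326.6  81.2]
70 60 [327.2  77.3]
```

View pics/w6.png

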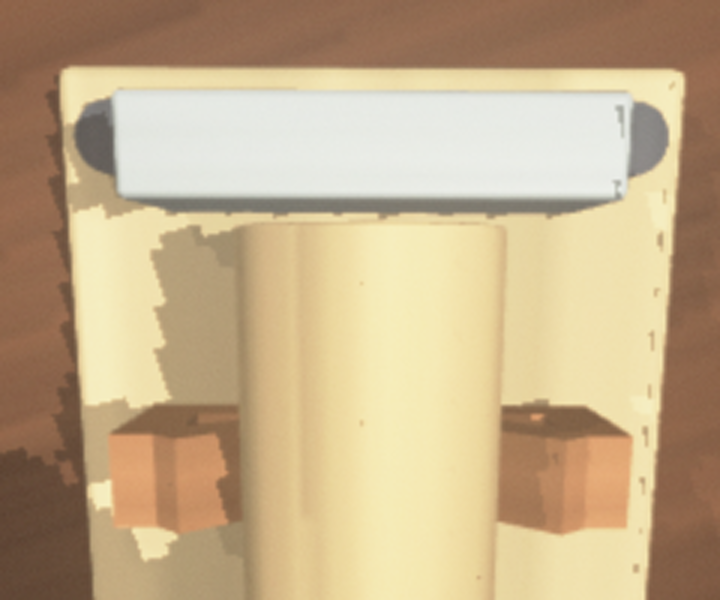

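Nearly level: the raised end is behind the stop (end at row 225, stop face at row 197, a gap of about 4 mm). I press slightly more, ease it back to the stop, then let go.

servo_tool(plan=[[[0,0,-0.001,0,0.02],[0,0,-0.001,0,0.02],[-0.001,0.0003,0,0,0.02],[-0.001,0.0003,0,0,0.02],[-0.001,0.0003,0,0,0.02],[0,0,0,0,0.02]]])

```text
time: 8.55
tool_pos: [545.3, -163.9, 102.1]
tcp_rot: [-180.0, 0.5, 163.0]
ft_force: [0.5, -0.2, 8.6]
finger_gap: 30.3
grip_force: 42.1
```

servo_tool(plan=[[[0,0,0.001,0,0.034],[0,0,0.001,0,0.04],[0,0,0,0,0.05],[0,0,0,0,0.06],[0,0,0,0,0.065],[0,0,0,0,0.065]]])

```text
time: 9.15
tool_pos: [542.1, -162.9, 100.7]
tcp_rot: [180.0, -0.0, 163.0]
ft_force: [0.4, -0.3, -0.0]
finger_gap: 65.0
grip_force: 0.0
```

```bash
python3 - <<'E'
from h import *
import cv2
d=optics.snapshot("wrist");w=d["frame"];q=sense();print(q["tool_pos"],q["ft_force"],q["finger_gap"])
s=optics.snapshot("scene")
e=cv2.resize(s["frame"][180:270,170:270],(444,400),interpolation=cv2.INTER_CUBIC)
cv2.imwrite("pics/w7.png",np.hstack([w[:,140:496],e]))
E
```

```text
[ 542.04966352 -162.85736797  100.68542245] [-0.22676932  0.57473535  0.74355014] 65.14072233197301
```

View pics/w7.png

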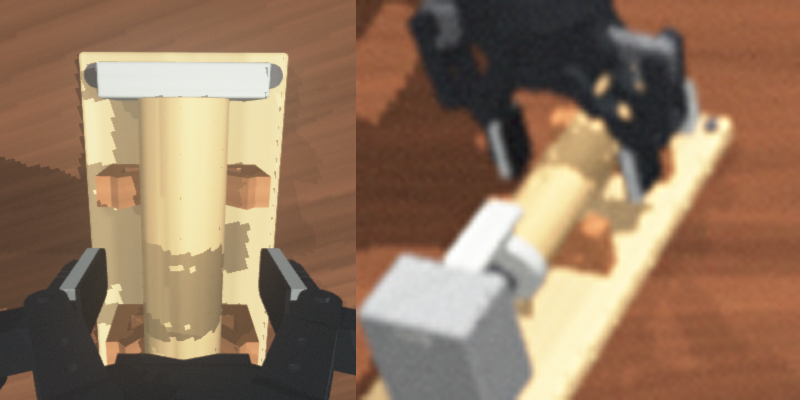

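The blank lies between the plunger and the stop. Its end meets the stop face at wrist (185,97), with no gap and no end face showing, and the fingers are clear on both sides at columns 95 and 270. I retract straight up.

servo_tool(plan=[[[0,0,0.01,0,0.065],[0,0,0.02,0,0.065],[0,0,0.04,0,0.065],[0,0,0.04,0,0.065],[0,0,0.03,0,0.065],[0,0,0,0,0.065],[0,0,0,0,0.065]]])

```text
time: 9.95
tool_pos: [542.8, -163.1, 242.6]
tcp_rot: [-180.0, 0.2, 163.0]
ft_force: [0.1, 0.4, -1.1]
finger_gap: 64.9
grip_force: 0.0
```

```bash
python3 - <<'E'
from h import *
import cv2
# numeric check: blank's edges seen from the wrist camera, level => equal width (mm) at constant height all along
np.set_printoptions(precision=1,suppress=True)
d=optics.snapshot("wrist");q=sense();print(q["time"],q["tool_pos"],q["ft_force"])
seat=np.array([542.3,-162.6]);a=np.radians(163);ex=np.array([np.cos(a),np.sin(a)]);ey=np.array([-ex[1],ex[0]])
g=cv2.cvtColor(d["frame"],cv2.COLOR_BGR2GRAY).astype(float)
def prof(bx,by,z):
    u=np.array([px(d,(*(seat+x*ex+y*ey),z)) for x in np.atleast_1d(bx) for y in np.atleast_1d(by)],np.float32)
    return cv2.remap(g.astype(np.float32),u[None,:,0],u[None,:,1],1)[0]
print("along axis x 60..84 step 2",prof(np.arange(60,86,2),0,60))
ys=np.arange(-26,27,2)
for x in (60,50,20,0): print(x,prof(x,ys,44))
E
```

```text
10.0 [ 542.  -162.8  240.9] [-0.1  0.5 -0. ]
along axis x 60..84 step 2 [237.9 237.4 238.  237.4 234.9 237.6 238.8 238.5 238.  239.  229.6 229.5
 197.9]
60 [231.  226.6 220.9 219.6 220.6 221.4 207.2 223.2 229.2 232.8 236.  237.3
 238.  238.  232.9 224.9 217.5 205.5 209.2 201.  183.4 153.2 155.5 169.1
 169.  170.8 170.7]
50 [231.  227.2 221.6 220.5 220.1 220.4 203.6 222.9 228.1 232.6 235.9 237.4
 238.  237.6 232.2 225.  216.9 205.9 211.4 200.1 184.4 156.6 168.4 169.1
 170.9 171.1 172.4]
20 [230.  227.6 222.1 220.  220.6 220.9 199.8 217.  223.8 228.9 233.8 234.6
 235.3 235.  230.8 224.1 217.  214.  213.8 200.9 187.9 155.8 154.6 165.7
 167.5 168.3 170.2]
0 [230.8 228.  221.4 220.7 222.6 222.2 188.6 212.2 220.9 227.3 231.1 232.5
 234.  233.9 228.6 221.  219.3 219.  215.5 202.8 186.9 153.1 166.4 165.4
 164.9 166.7 167.2]
```

The blank's edges sit at the same lateral positions all along its visible length, so it is level. The wrist force is near zero.

```bash
python3 -c "
from bench import r
print(r.hand_in())"
```

```text
the job is handed in; nothing more can be done
None
```

The longer blank lies level in both V saddles, held between the plunger and the stop; I let go, raised the gripper clear and handed in at about 10 s, never touched the short offcut, and viewed 11 pictures, one over the limit of 10.

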